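# Count out three bearing balls on the rocking board

### The job

On the counting board that has three pockets, tip the pocket end down so that the balls roll along the lanes and every pocket fills, then tip the board back the other way so that the ball left over runs back into the channel. Leave the board resting with its channel end down.

Things in the scene. Friction and masses are not known exactly. Their poses are not given: they have to be found in the camera images.
- board_face (a point): three-pocket board, blue, 140 x 84 mm, see-saw on a steel stand. Point: centre of its face; x along the lanes, z out of the face; tilts with it. Pivot 8 mm under it, 50 mm over the table. Pockets 12 mm deep at x +44 to +65, black channel x -65 to -25. Press tabs past both ends, 45 x 60, flush, centred x = +/-92.5. Starts channel down; tilts +/-0.16 rad to stops; 5 N on a tab; stays as left
- ball1_center (a point): 18 mm steel ball, 24 g; the point is its centre. One of four alike, first in the channel: one in each lane (22 mm wide, at y -26, 0, +26 mm of the board; ribs 6 mm, walls 14 mm high), the fourth behind another. A pocketed ball stands 6 mm proud and stays in as the board tilts; loose balls run the lane in 1 s. The two-lane board near by, of the same size, with 28 mm balls, is not for this job.
- ball2_center (a point): 18 mm steel ball, 24 g; the point is its centre. One of four alike, first in the channel: one in each lane (22 mm wide, at y -26, 0, +26 mm of the board; ribs 6 mm, walls 14 mm high), the fourth behind another. A pocketed ball stands 6 mm proud and stays in as the board tilts; loose balls run the lane in 1 s. The two-lane board near by, of the same size, with 28 mm balls, is not for this job.
- ball3_center (a point): 18 mm steel ball, 24 g; the point is its centre. One of four alike, first in the channel: one in each lane (22 mm wide, at y -26, 0, +26 mm of the board; ribs 6 mm, walls 14 mm high), the fourth behind another. A pocketed ball stands 6 mm proud and stays in as the board tilts; loose balls run the lane in 1 s. The two-lane board near by, of the same size, with 28 mm balls, is not for this job.
- ball4_center (a point): 18 mm steel ball, 24 g; the point is its centre. One of four alike, first in the channel: one in each lane (22 mm wide, at y -26, 0, +26 mm of the board; ribs 6 mm, walls 14 mm high), the fourth behind another. A pocketed ball stands 6 mm proud and stays in as the board tilts; loose balls run the lane in 1 s. The two-lane board near by, of the same size, with 28 mm balls, is not for this job.
Things that resemble listed ones, but are neither listed nor needed, are in the scene too. What is shaped like the part that bears ball3_center but green is not meant.

How it is judged:
By the outcome, as a careful person would: the job done as asked, in the order asked, and still so for the second after the job is handed in, with the robot touching nothing.
It also fails if it takes over 40 s, if anything falls off the work surface, if the arm or the gripper's body presses on something with over 40 N, if the wrist force passes 120 N, or if a joint passes its speed limit or range.

### The arm

A 6-joint arm with a two-finger parallel gripper is mounted at the origin on the work surface. World frame = base frame: x ahead of the robot, y to its left, z up, the work surface at z = 0. Lengths are in m, angles in rad, forces in N, time in s.
With the tool pointing down it reaches from about 0.275 to 0.75 m from the base axis. Payload 10.2 kg.
Tool frame: the origin (TCP) lies on the centre line of the jaws, within the pads' length; the fingertips stand 25 mm ahead of it and the grasp point (between the pads) lies 6 mm ahead of it; z points along the fingers, y is the line along which they close (so a half turn about z gives the same grasp; the last joint's range is limited). The gripper opens to 85 mm and grips with 20 to 120 N. Pads are 22 mm wide; open, the fingers measure 114 mm over their backs; the gripper's body (76 mm by 85 mm) begins 54 mm behind the grasp point. The pads swing forward as they close: fully open they stand 13 mm farther back than shut.
Start: joints at [0.983, 0.313, 1.498, -0, 1.331, -0.223], TCP at [0.187, 0.49, 0.256] pointing down, gripper open.
Joint ranges: [-2.94, 2.94], [-0.97, 2.17], [0.19, 2.56], [-1.23, 4.37], [0.02, 3.11], [-2.88, 2.88]. Speed limits (rad/s): [2.39, 2.39, 3.01, 3.14, 3.14, 3.14].

### API

Orientations are given as [roll, pitch, yaw] about the fixed x, y, z axes, in that order (R = Rz(yaw) Ry(pitch) Rx(roll)).
In Python, from bench import bot gives the robot as it stands. The module is installed in compiled form; this text tells all that it offers.
- The arm moves only by the shell command python3 -m pendant 'ROWS' [OPENING]. ROWS is JSON, a list of rows, each a list of 4 numbers: the shift along the tool's x, y, z in mm, then the turn about the tool's z in degrees. A call has 1 to 8 rows; each row is the pose to reach, as a shift and turn from the pose commanded when the call began, along the tool's axes at that moment; what a row does not reach only later rows make up. A row lasts 1/10 s, in which the tool goes at most 50 mm and 8.59 degrees, less where a joint would pass 70% of its speed; a pose out of reach is approached as far as the arm can. A call with a gripper value outside its range is refused whole. OPENING is the closure, from -1 (fully open) to 1 (shut), so that 0 is half open, set as the call begins (- or left out, the last holds). The fingers move at their own pace and stop on an object; the grip force is fixed at half the most. Time passes only in rows, so rows that repeat a pose let the fingers close. It gives the time, the measured TCP pose, the force, the opening and the grip force at its end, in the units of the state.
- bot.get_state(): the state, without advancing time (a new reading comes with each control period).
- bot.capture(name): name is "scene" or "side" or "wrist"; returns a dict with "color" (384x512x3 uint8, blue, green, red), "fov_y" (degrees; the focal length in pixels is half the picture's height over the tangent of half this angle, whatever the lens; pixels are square), "cx", "cy" (the principal point, pixels), "xyz" and "attitude" of the camera in the world. Camera axes: x right, y up, looking along -z (the intrinsics and any distortion apply to the point x, -y, -z); pixel columns grow to the right and rows downward; lengths in m; the calibration is good to about 2 mm. The wrist camera is an equidistant fisheye: a pixel r from the principal point sees the ray r / f radians off the axis. A picture is of the moment at which its call begins. There is no depth.
- bot.finish_job(): hands the job in; it is judged then, once.
The state is a dict: "time_s": time; "q": joint angles; "dq": joint speeds; "joint_efforts": joint torques, N m; "eef_pos": TCP position; "eef_rot": TCP orientation; "contact_force": force on the tool from outside, world axes, zero at the start; "ft_torque": the same for the moment, N m; "grip_width": finger opening in m; "finger_force": force on a finger pad.
Only numpy, scipy, OpenCV 4.12 (cv2) and the standard library are available. Lean on these libraries where they do the work, as an engineer would, in place of code of your own. Each camera call takes 0.05 s, during which the arm holds its last target. There are 200 camera calls.

## Working session

There is one attempt and no reset: what is moved stays moved. The work goes in short steps, Python scripts to look and compute and a shell command to move; the robot and the scene stay as the last step left them, time stands still between calls to the robot, and variables do not carry over. Pictures are saved under pics/ and viewed, at most 10 in all, crops included, and the job is handed in when it is done.

```bash
mkdir -p pics
cat > h.py <<'E'
import numpy as np,cv2
from bench import bot
from scipy.spatial.transform import Rotation as R
def cam(n):
    c=bot.capture(n); c['f']=192/np.tan(np.radians(c['fov_y'])/2)
    a=np.array(c['attitude']); c['R']=a if a.shape==(3,3) else R.from_euler('xyz',a).as_matrix()
    return c
def ray(c,u,v,fish=False):
    x,y=u-c['cx'],v-c['cy']
    if fish:
        r=np.hypot(x,y); t=r/c['f']; d=np.array([x/r*np.sin(t),-y/r*np.sin(t),-np.cos(t)])
    else: d=np.array([x/c['f'],-y/c['f'],-1])
    return np.array(c['xyz']),c['R']@d
def plane(c,u,v,z,fish=False):
    o,d=ray(c,u,v,fish); return o+d*(z-o[2])/d[2]
E
python3 - <<'E'
from h import *
a=cam('scene');b=cam('side');
print({k:v for k,v in a.items() if k!='color'},b['xyz'],b['attitude'],b['fov_y'])
print(bot.get_state())
cv2.imwrite('pics/a.png',a['color']);cv2.imwrite('pics/b.png',b['color'])
E
```

```text
{'fov_y': 47.6519776204469, 'cx': 258.7327161762554, 'cy': 192.09010335988583, 'xyz': array([1.10020559, 0.08413996, 0.56844283]), 'attitude': array([0.87122258, 0.01562926, 1.79013838]), 'f': np.float64(434.7880373017415), 'R': array([[-0.21756091, -0.63106635,  0.74459554],
       [ 0.97592161, -0.12843154,  0.17630186],
       [-0.01562862,  0.76502327,  0.64381297]])} [0.21184221 0.29703461 0.57373213] [ 0.78650331 -0.00356413 -2.3764147 ] 45.7836006076994
{'time_s': 0.1, 'q': array([ 9.82622231e-01,  3.13415429e-01,  1.49833377e+00,  5.62029845e-05,
        1.33100219e+00, -2.23424891e-01]), 'dq': array([ 0.00047777, -0.00301878, -0.00303837,  0.00092607, -0.00109315,
       -0.00134236]), 'joint_efforts': array([ 3.33651435e-03, -4.12902474e+01, -2.60138583e+01, -1.17395020e-04,
        3.05458532e-03,  3.41496730e-05]), 'eef_pos': array([0.18717972, 0.49029684, 0.25579164]), 'eef_rot': array([-3.14047482e+00, -3.09963095e-04,  2.77682990e+00]), 'contact_force': array([ 0.98689665, -0.69060533, -0.66414334]), 'ft_torque': array([-0.00655915,  0.07340141, -0.01471014]), 'finger_force': 0.0, 'grip_width': 0.08568955841055717}
```

View pics/a.png

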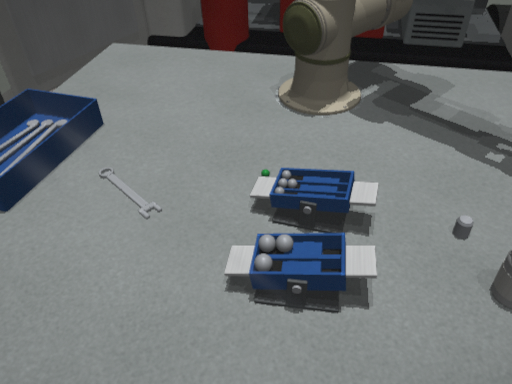

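View pics/b.png

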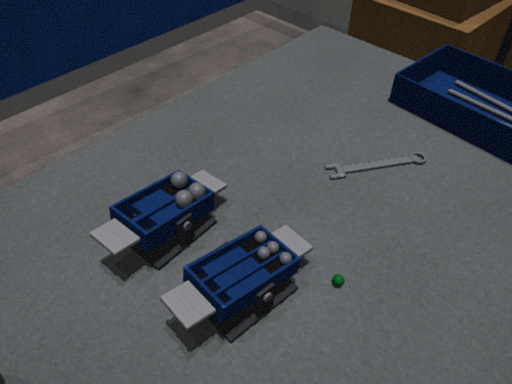

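Candidates: three-lane blue board with four small balls (scene 312,188; side 243,270) is the one wanted. The two-lane board with large balls (scene 300,260; side 165,210), the green ball (scene 265,173) and the blue tray at left are not. The channel, with its balls, is the left end in the scene view, so the pocket tab is the right one (365,193).

Run:
```python
from h import *
def blobs(n,roi):
    c=cam(n);x0,y0,x1,y1=roi
    im=c['color'];hsv=cv2.cvtColor(im,cv2.COLOR_BGR2HSV)
    m=np.zeros(im.shape[:2],np.uint8); thr=175 if n=='scene' else 120
    m[y0:y1,x0:x1]=((hsv[...,2]>thr)&(hsv[...,1]<60))[y0:y1,x0:x1]*255
    N,l,s,ce=cv2.connectedComponentsWithStats(m)
    out=[]
    for i in range(1,N):
        if s[i,4]>150: 
            q=cv2.boxPoints(cv2.minAreaRect(np.argwhere(l==i)[:,::-1].astype(np.float32)))
            ap=cv2.approxPolyDP(cv2.findContours((l==i).astype(np.uint8),0,2)[0][0],4,True)[:,0]
            out.append((ce[i],s[i,4],ap.tolist()))
    return c,out
for n,roi in(('scene',(245,160,385,222)),('side',(155,215,320,330))):
    c,o=blobs(n,roi)
    for ce,a,ap in o:
        print(n,ce.round(1),a,ap)
        for z in(.043,.073): print(z,plane(c,*ce,z).round(4),[plane(c,*p,z)[:2].round(3).tolist() for p in ap])
    x0,y0,x1,y1=roi
    cv2.imwrite(f'pics/c_{n}.png',cv2.resize(c['color'][y0:y1,x0:x1],None,fx=4,fy=4,interpolation=2))
i=[cv2.imread(f'pics/c_{n}.png') for n in('scene','side')]
w=max(k.shape[1] for k in i)
cv2.imwrite('pics/c.png',cv2.resize(np.vstack([cv2.copyMakeBorder(k,0,0,0,w-k.shape[1],0) for k in i]),(560,600)))
```

```text
scene [263.1 185.9] 333 [[258, 177], [250, 194], [268, 195], [275, 177]]
0.043 [ 0.4728 -0.0556  0.043 ] [[0.448, -0.071], [0.501, -0.075], [0.497, -0.041], [0.441, -0.039]]
0.073 [ 0.5086 -0.0476  0.073 ] [[0.485, -0.062], [0.535, -0.065], [0.532, -0.034], [0.479, -0.032]]
scene [364. 192.] 494 [[354, 182], [351, 201], [375, 201], [377, 183]]
0.043 [0.453  0.1329 0.043 ] [[0.427, 0.113], [0.484, 0.111], [0.475, 0.153], [0.421, 0.156]]
0.073 [0.4899 0.1301 0.073 ] [[0.465, 0.111], [0.519, 0.109], [0.511, 0.149], [0.46, 0.152]]
side [291.8 239.7] 584 [[272, 232], [298, 255], [311, 247], [286, 225]]
0.043 [ 0.4708 -0.057   0.043 ] [[0.502, -0.048], [0.446, -0.041], [0.441, -0.066], [0.496, -0.073]]
0.073 [ 0.4562 -0.037   0.073 ] [[0.486, -0.028], [0.433, -0.022], [0.428, -0.046], [0.48, -0.052]]
side [187.1 303.3] 1314 [[188, 281], [161, 296], [187, 327], [214, 309]]
0.043 [0.5003 0.1228 0.043 ] [[0.526, 0.099], [0.534, 0.14], [0.474, 0.145], [0.468, 0.104]]
0.073 [0.484  0.1326 0.073 ] [[0.509, 0.11], [0.516, 0.149], [0.459, 0.154], [0.454, 0.115]]
```

View pics/c.png

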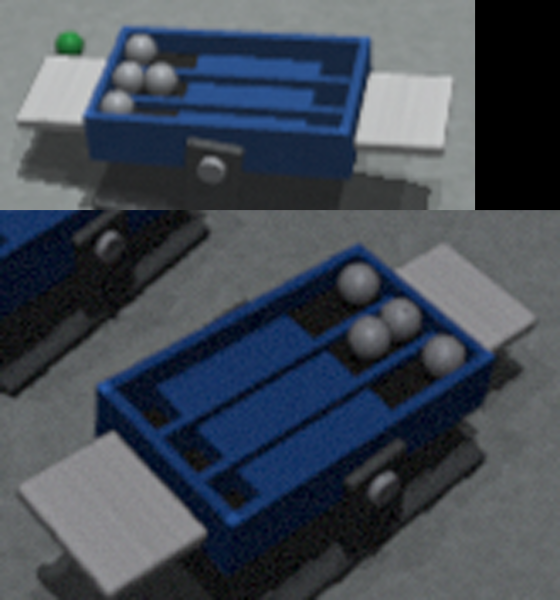

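Crop confirms: three lanes, four 18 mm balls at the far end, pockets at the near (+y) end. Both views agree on the pocket tab, about (0.487, 0.131) at z 0.073, and the channel tab, about (0.472, -0.057) at z 0.043. Their spacing is 188 mm against an expected 183. Moving above the pocket tab with the fingers shut.

```bash
python3 -m pendant '[[-41,-22,0,0],[-81,-45,5,0],[-122,-67,10,0],[-163,-90,20,0],[-204,-112,30,0],[-244,-135,40,0],[-285,-157,50,0],[-326,-179,60,0]]' 1; python3 -m pendant '[[-41,-22,5,0],[-81,-44,20,0],[-81,-44,50,0],[-81,-44,50,0],[-81,-44,50,0]]'
python3 - <<'E'
from h import *
a=cam('scene')['color'][130:270,220:420];b=cam('side')['color'][200:340,130:330]
print(bot.get_state()['eef_pos'],bot.get_state()['eef_rot'])
cv2.imwrite('pics/d.png',cv2.resize(np.hstack([a,b]),None,fx=2,fy=2,interpolation=2))
E
```

```text
time_s: 1.0
eef_pos: [0.4289, 0.2053, 0.196]
eef_rot: [3.141, 0.0, 2.777]
contact_force: [-0.0, 0.8, 0.8]
grip_width: 0.0
finger_force: 0.0
time_s: 1.5
eef_pos: [0.4877, 0.1373, 0.1467]
eef_rot: [-3.141, -0.001, 2.777]
contact_force: [0.5, -0.4, 0.4]
grip_width: 0.0
finger_force: 0.0
[0.48814867 0.13766823 0.14771107] [3.14078359e+00 1.80024346e-03 2.77811496e+00]
```

View pics/d.png

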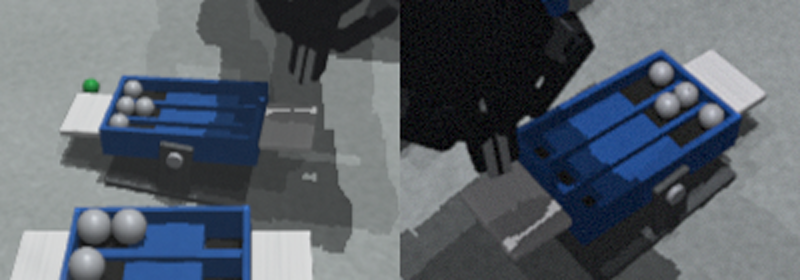

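The shut fingers stand over the pocket tab (scene crop about 305,65; side crop 490,165), about 48 mm above it. Descending, then pressing slowly.

```bash
python3 -m pendant '[[0,0,20,0],[0,0,40,0],[0,0,45,0],[0,0,49,0],[0,0,53,0],[0,0,57,0],[0,0,61,0],[0,0,64,0]]'; python3 -m pendant '[[0,0,3,0],[0,0,6,0],[0,0,9,0],[0,0,12,0],[0,0,14,0]]'
```

```text
time_s: 2.4
eef_pos: [0.489, 0.1375, 0.0837]
eef_rot: [3.139, 0.003, 2.777]
contact_force: [0.5, 3.3, 5.7]
grip_width: -0.0005
finger_force: 2.7
time_s: 2.9
eef_pos: [0.489, 0.1376, 0.0697]
eef_rot: [3.139, 0.003, 2.777]
contact_force: [-0.7, 3.3, 5.7]
grip_width: 0.0
finger_force: 2.8
```

Contact at 5.7 N, so the board is tilting. Stop is expected near TCP z 0.067.

```bash
python3 -m pendant '[[0,0,2,0],[0,0,3,0],[0,0,4,0],[0,0,4,0]]'
```

```text
time_s: 3.3
eef_pos: [0.4891, 0.1376, 0.0677]
eef_rot: [3.14, 0.004, 2.777]
contact_force: [-8.2, 1.8, 27.8]
grip_width: 0.0
finger_force: 13.5
```

At the stop (27.8 N). Backing off upward while the balls run, then looking.

```bash
python3 -m pendant '[[0,0,-2,0],[0,0,-10,0],[0,0,-30,0],[0,0,-60,0],[0,0,-90,0],[0,0,-90,0],[0,0,-90,0],[0,0,-90,0]]'; python3 -m pendant '[[0,0,0,0],[0,0,0,0],[0,0,0,0],[0,0,0,0],[0,0,0,0],[0,0,0,0],[0,0,0,0],[0,0,0,0]]'
python3 - <<'E'
from h import *
a=cam('scene')['color'][140:240,230:400];b=cam('side')['color'][210:340,150:320]
b=cv2.resize(b,(340,260));a=cv2.resize(a,(442,260))
cv2.imwrite('pics/e.png',np.hstack([a,b]))
E
```

```text
time_s: 4.1
eef_pos: [0.4875, 0.1369, 0.1536]
eef_rot: [-3.141, -0.001, 2.777]
contact_force: [0.1, -0.2, -0.5]
grip_width: 0.0003
finger_force: 0.0
time_s: 4.9
eef_pos: [0.488, 0.1369, 0.1543]
eef_rot: [-3.142, 0.0, 2.777]
contact_force: [0.5, 0.0, -1.0]
grip_width: 0.0003
finger_force: 0.0
```

View pics/e.png

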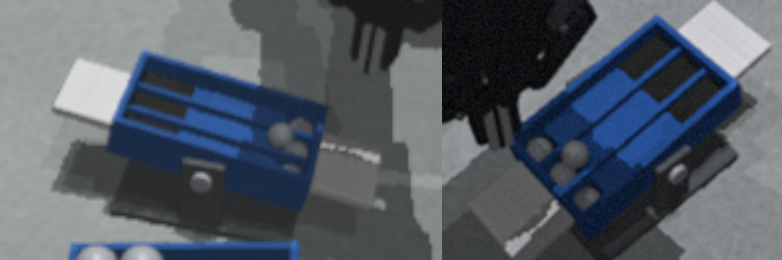

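All balls are at the pocket end: one in each pocket, with the fourth behind the middle one (side crop 573,152). Channel tab is raised (scene crop 90,90). Traversing to it at a tip height of 0.129 (wall tops are about 0.083).

```bash
python3 -m pendant '[[-11,-37,0,0],[-22,-75,0,0],[-32,-112,0,0],[-43,-149,0,0],[-54,-187,0,0],[-54,-187,20,0],[-54,-187,40,0],[-54,-187,40,0]]'
python3 - <<'E'
from h import *
a=cam('scene')['color'][140:240,230:400];b=cam('side')['color'][210:340,150:320]
b=cv2.resize(b,(340,260));a=cv2.resize(a,(442,260))
cv2.imwrite('pics/f.png',np.hstack([a,b]))
E
```

```text
time_s: 5.8
eef_pos: [0.4706, -0.0569, 0.1125]
eef_rot: [3.142, -0.004, 2.776]
contact_force: [-0.6, -0.3, 0.5]
grip_width: 0.0001
finger_force: 0.0
```

View pics/f.png

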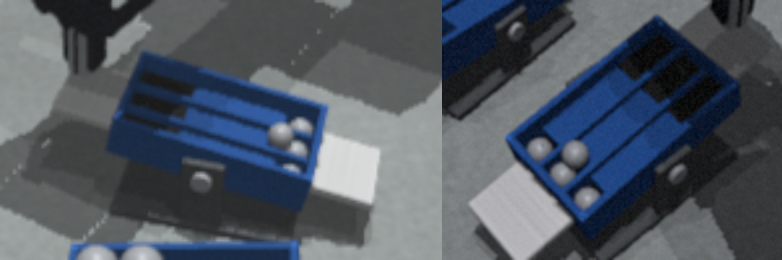

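Pockets hold balls in all three lanes, with the fourth behind the middle one. The fingers are over the channel tab (scene crop 82,60), clear of the wall. Pressing slowly.

```bash
python3 -m pendant '[[0,0,8,0],[0,0,13,0],[0,0,17,0],[0,0,21,0],[0,0,24,0],[0,0,27,0],[0,0,30,0],[0,0,33,0]]'; python3 -m pendant '[[0,0,3,0],[0,0,6,0],[0,0,9,0],[0,0,11,0]]'
```

```text
time_s: 6.7
eef_pos: [0.472, -0.0573, 0.0812]
eef_rot: [-3.141, 0.001, 2.777]
contact_force: [-0.9, -3.6, 5.3]
grip_width: -0.0002
finger_force: 2.7
time_s: 7.1
eef_pos: [0.472, -0.0572, 0.0702]
eef_rot: [-3.141, 0.001, 2.777]
contact_force: [0.2, -4.4, 4.5]
grip_width: -0.0001
finger_force: 2.6
```

```bash
python3 -m pendant '[[0,0,2,0],[0,0,3,0],[0,0,4,0],[0,0,4,0]]'
```

```text
time_s: 7.5
eef_pos: [0.4721, -0.0572, 0.0677]
eef_rot: [-3.142, 0.001, 2.777]
contact_force: [-5.4, -2.9, 21.9]
grip_width: 0.0004
finger_force: 11.3
```

At the stop (21.9 N). Lifting away and looking.

```bash
python3 -m pendant '[[0,0,-2,0],[0,0,-10,0],[0,0,-30,0],[0,0,-60,0],[0,0,-100,0],[0,0,-140,0],[0,0,-140,0],[0,0,-140,0]]'; python3 -m pendant '[[0,0,0,0],[0,0,0,0],[0,0,0,0],[0,0,0,0],[0,0,0,0],[0,0,0,0],[0,0,0,0],[0,0,0,0]]'
python3 - <<'E'
from h import *
a=cam('scene')['color'][140:240,230:400];b=cam('side')['color'][210:340,150:320]
b=cv2.resize(b,(340,260));a=cv2.resize(a,(442,260))
cv2.imwrite('pics/g.png',np.hstack([a,b]))
E
```

```text
time_s: 8.3
eef_pos: [0.4714, -0.0566, 0.2062]
eef_rot: [3.141, -0.0, 2.777]
contact_force: [-0.5, 0.3, -0.2]
grip_width: -0.0002
finger_force: 0.0
time_s: 9.1
eef_pos: [0.4717, -0.057, 0.2063]
eef_rot: [-3.142, 0.0, 2.777]
contact_force: [0.9, -0.1, -0.2]
grip_width: 0.0003
finger_force: 0.0
```

View pics/g.png

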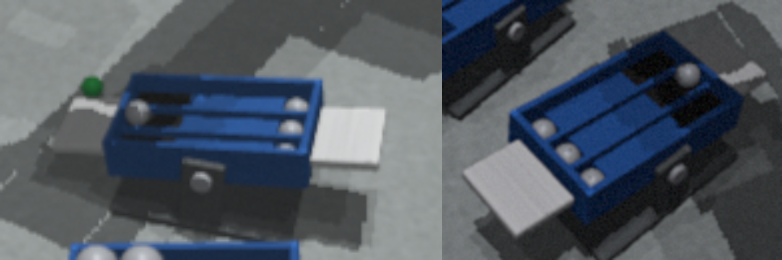

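Three balls sit in the pockets (side crop 543,128; 567,153; 592,177), and the fourth is back in the channel of the middle lane (687,75). The channel end is down and the arm is clear.

```bash
python3 -c "
from bench import bot
print(bot.finish_job())"
```

```text
the job is handed in; nothing more can be done
None
```

The job is handed in: all three pockets of the three-lane board are filled, the leftover ball has run back into the channel, and the board rests channel end down with the arm clear, at about 9 s of the 40 s limit.

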